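# Drift out the hinge pin and catch it

### The arm

A 6-joint arm with a two-finger parallel gripper is mounted at the origin on a cart in front of the work surface, level with it; the furniture and walls round the work are solid. World frame = base frame: x ahead of the robot, y to its left, z up, the work surface at z = 0. Lengths are in mm, angles in rad, forces in N, time in s.
With the tool pointing down it reaches from about 275 to 1000 mm from the base axis. Payload 8.4 kg.
Tool frame: the origin (TCP) lies between the finger pads; the fingertips stand 22 mm ahead of it and the grasp point (between the pads) lies 3 mm ahead of it (r.nose_length is the z of the fingertips in the tool frame, in mm); z points along the fingers, y is the line along which they close (so a half turn about z gives the same grasp; the last joint's range is limited). The gripper opens to 85 mm and grips with 20 to 120 N. Pads are 22 mm wide; open, the fingers measure 114 mm over their backs; the gripper's body (76 mm by 85 mm) begins 54 mm behind the grasp point. The pads swing forward as they close: fully open they stand 13 mm farther back than shut.
Start: joints at [-0.002, 0.353, 1.633, -0, 1.155, -0.002], TCP at [625.002, -0, 253.281] pointing down, gripper open.
Joint ranges: [-2.63, 2.63], [-0.92, 2.1], [0.06, 2.66], [-1.3, 4.44], [0, 2.69], [-3.02, 3.02]. Speed limits (rad/s): [2.22, 2.22, 2.79, 3.14, 3.14, 3.14].

### API

Orientations are given as [roll, pitch, yaw] about the fixed x, y, z axes, in that order (R = Rz(yaw) Ry(pitch) Rx(roll)).
In Python, from rig import r, grab_frame, camera_params, sense, sign_off gives the robot as it stands (r), with the cameras as plain functions, the readings as plain functions and the job as plain functions.
- The arm moves only by the shell command python3 steer.py 'ROWS' [FORCE]. ROWS is rows parted by semicolons, their numbers by spaces, 1 to 5 of them, each of 7 numbers: a rotation vector rx, ry, rz in rad, then dx, dy, dz in mm, then the opening from 0.0 (shut) to 1.0 (fully open); each row shifts and turns the commanded pose from where the row before left it, along the tool's axes as they then stand; what a row does not reach is not made up. A row lasts 1/12 s, in which the tool goes at most 41.7 mm and 0.125 rad, less where a joint would pass 70% of its speed; a pose out of reach is approached as far as the arm can. The fingers move at their own pace and stop on an object; FORCE is the grip in N (left out, the last holds). Time passes only in rows, so rows that do not move let the fingers close. It prints the time, the measured TCP pose, the force, the opening and the grip force at its end.
- sense(): the state, without advancing time (a new reading comes with each control period).
- grab_frame(name): name is "scene" or "side" or "wrist"; returns the picture (480x640x3 uint8, red, green, blue); there is no depth.
- camera_params(name): a dict with "fx", "fy", "cx", "cy" (pixels), "rvec" (rotation vector, rad) and "tvec" (3), from world to camera coordinates, as OpenCV has them. Camera axes: x right, y down, z forward; pixel columns grow to the right and rows downward; lengths in mm; the calibration is good to about 2 mm. A picture is of the moment at which its call begins: read the wrist's pose just before it. camera_params takes no time and is no camera call; for the wrist camera it gives the pose at the moment of the call.
- sign_off(): hands the job in; it is judged then, once.
The state is a dict: "clock": time; "qpos": joint angles; "qvel": joint speeds; "joint_efforts": joint torques, N m; "eef_pos": TCP position; "tcp_rot": TCP orientation; "contact_force": force on the tool from outside, world axes, zero at the start; "wrist_torque": the same for the moment, N m; "opening": opening from 0.0 (shut) to 1.0 (fully open); "grasp_force": force on a finger pad.
Only numpy, scipy, OpenCV 4.12 (cv2) and the standard library are available. Lean on these libraries where they do the work, as an engineer would, in place of code of your own. Each camera call takes 0.05 s, during which the arm holds its last target. There are 200 camera calls.

### The job

Take the hinge pin out of the sloping barrel on the fixture: set the open catch tray on the bench under the barrel's lower mouth, then drive the pin right through from the upper mouth with the drift punch, so that it drops into the tray. Do not touch the pin with the gripper. Finish with the punch laid flat on the bench, the pin in the tray and the tray flat on the bench, and leave the cold chisel, sanding block and wood offcut where they are.

Things in the scene. Friction and masses are not known exactly. Their poses are not given: they have to be found in the camera images.
- fixture: Fixed: grey base plate 105 x 110 x 12 mm, pillar and steel hinge barrel (tube 45 mm across, 60 long; 51 mm collar at its upper end). The bore (21 mm) lies in the fixture's x-z plane, falling 35 degrees below level towards +x; its middle is 125 mm over the origin. Origin on the bench at the plate's +x end (plate: x = -105 to 0 mm). No part of the lower end is below 85 mm. z up.
- bore_top (a point): Centre of the bore's upper mouth, where the punch goes in (142 mm above the bench). The line from bore_top to bore_low is the driving direction.
- bore_mid (a point): Point on the bore's axis half way along it, 30 mm from each mouth. A spring plunger housing stands out of the barrel's top near the lower end, up to 37 mm from the axis; its spring ball holds the pin's nose: about 4 to 10 N along the bore pushes the pin past it, and then it drags on the pin.
- bore_low (a point): Centre of the bore's lower mouth, where the pin comes out (108 mm above the bench, 25 mm ahead of the fixture's origin along its x).
- hinge_pin: Plain steel pin, 18 mm diameter, 60 long, about 90 g. Origin at the end of its coned nose; z runs along it to its flat tail. Held in the bore by the spring ball; at the start its nose is 4 mm inside the lower mouth, its tail 4 mm out of the upper one. Driven 50 to 64 mm, when its tail nears the lower mouth, it drops out steeply.
- pin_mid (a point): Middle of the hinge pin, on its axis, 30 mm from either end.
- catch_tray: Loose open aluminium tray, 180 mm long (its x) by 66 mm wide (its y) by 36 mm high, walls and floor 3 mm, 250 g. Origin at the centre of its underside. It can be gripped across its 66 mm width.
- punch: Drift punch lying loose on the bench: dark octagonal steel, 206 mm long along its y, 16 mm thick at the head (+y), tapering to a 7 mm tip (-y), 140 g. Near its centre of mass, 20 mm from the middle towards the head, it is 13 mm across its flat sides. Origin at the middle of its length on the underside; its axis is 8 mm above that.
- punch_tip (a point): Centre of the punch's thin end, on its axis.
- punch_head (a point): Centre of the punch's thick end, on its axis.
- cold_chisel: Bystander, loose: cold chisel with a flat edge, 165 x 22 x 15 mm, shorter and wider than the punch. Origin at the centre of its underside, long along its y.
- sanding_block: Bystander, loose: wooden sanding block 110 x 61 x 28 mm. Origin at the centre of its underside.
- wood_offcut: Bystander, loose: small wood offcut 75 x 30 x 22 mm. Origin at the centre of its underside.

How it is judged (in metres and radians):
On the way, in this order (a step that is already met when the one before it is completed fails the run):
1. the catch tray stands flat on the bench with the barrel's lower mouth over its inside (x of bore_low in the frame of catch_tray between -0.086 and 0.086 m and y of bore_low in the frame of catch_tray between -0.029 and 0.029 m and height (world z) of catch_tray below 0.008 m and angle between catch_tray's own z axis and vertical below 0.06 rad), for 0.2 s.
2. the punch, entered into the bore, has driven the pin ahead of it: its tip passes the middle of the bore with the pin still ahead of it near the barrel (distance between punch_tip and bore_mid below 0.016 m and distance between pin_mid and bore_mid below 0.075 m), for 0.04 s.
At the end, for the whole second after the job is handed in: The pin is at rest inside the catch tray (its middle within the walls and less than 50 mm above the tray's underside), the tray stands flat on the bench (within about 3 degrees and 8 mm), and the punch lies flat (within 4 degrees) and at rest on the bench (x of pin_mid in the frame of catch_tray between -0.087 and 0.087 m and y of pin_mid in the frame of catch_tray between -0.031 and 0.031 m and z of pin_mid in the frame of catch_tray below 0.05 m and linear speed of each of hinge_pin, punch below 0.03 m/s and height (world z) of catch_tray below 0.008 m and angle between catch_tray's own z axis and vertical below 0.06 rad and height (world z) of punch below 0.015 m and angle between punch's own y axis and vertical between 1.5 and 1.64 rad); the robot touches nothing.
It fails at once if the gripper touches the pin (contact force between the fingers and hinge_pin above 0.5 N).
It fails at once if a bystander (cold chisel, sanding block or wood offcut) is moved by more than 30 mm (distance of any of cold_chisel, sanding_block, wood_offcut from where it was at the start of the episode above 0.03 m).
It also fails if it takes over 72 s, if anything falls off the work surface, if the arm or the gripper's body presses on something with over 40 N, if the wrist force passes 120 N, or if a joint passes its speed limit or range.

## Working session

There is one attempt and no reset: what is moved stays moved. The work goes in short steps, Python scripts to look and compute and a shell command to move; the robot and the scene stay as the last step left them, time stands still between calls to the robot, and variables do not carry over. Pictures are saved under pics/ and viewed, at most 10 in all, crops included, and the job is handed in when it is done.

```bash
ls; mkdir -p pics
python3 - <<'E'
from rig import r, grab_frame, camera_params, sense, sign_off
import cv2
for n in ("scene","side"):
    f=grab_frame(n); cv2.imwrite(f"pics/{n}0.png",f[:,:,::-1]); p=camera_params(n); print(n,p)
E
```

```text
pics
rig.py
steer.py
scene {'fx': 526.317246130873, 'fy': 526.317246130873, 'cx': 314.4838156613842, 'cy': 240.33443566091708, 'rvec': array([ 2.25153759, -0.49813318,  0.21352148]), 'tvec': array([-501.11559558,  260.77107438, 1159.09721745])}
side {'fx': 448.5582563564026, 'fy': 448.5582563564026, 'cx': 318.39444443611234, 'cy': 237.57601497888479, 'rvec': array([ 0.61605791, -2.35118255,  1.51573386]), 'tvec': array([ 524.4560103 ,  191.40143069, 1048.63303815])}
```

View pics/scene0.png

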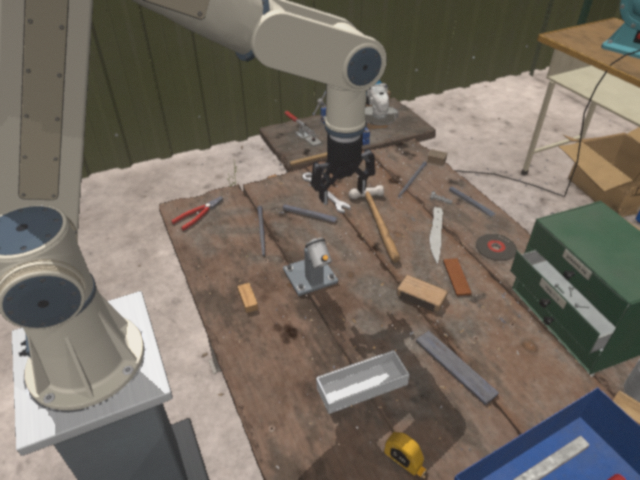

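View pics/side0.png

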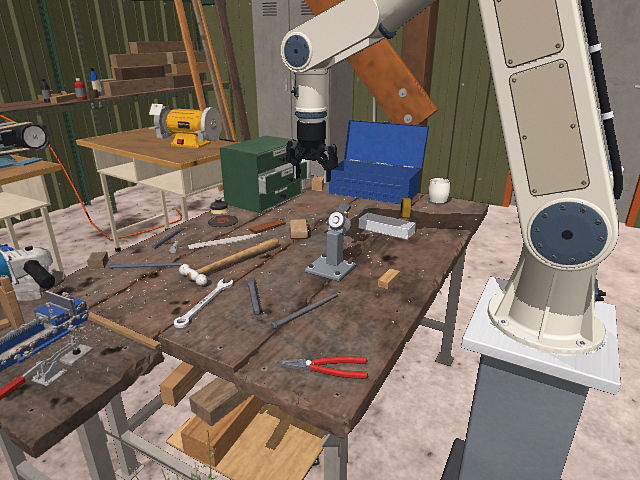

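The pictures show the fixture at scene (312,270), the tray at (362,381), and two dark rods at about (262,230) and (308,213). The side view has rods at (307,310), long and thin, and (253,296). I'll enlarge both views.

Run:
```python
import cv2
a=cv2.imread("pics/scene0.png")[200:415,235:445]
cv2.imwrite("pics/c1.png",cv2.resize(a,None,fx=2.75,fy=2.75,interpolation=cv2.INTER_CUBIC))
a=cv2.imread("pics/side0.png")[195:335,240:440]
cv2.imwrite("pics/c2.png",cv2.resize(a,None,fx=4,fy=4,interpolation=cv2.INTER_CUBIC))
```

```text
(no output)
```

View pics/c1.png

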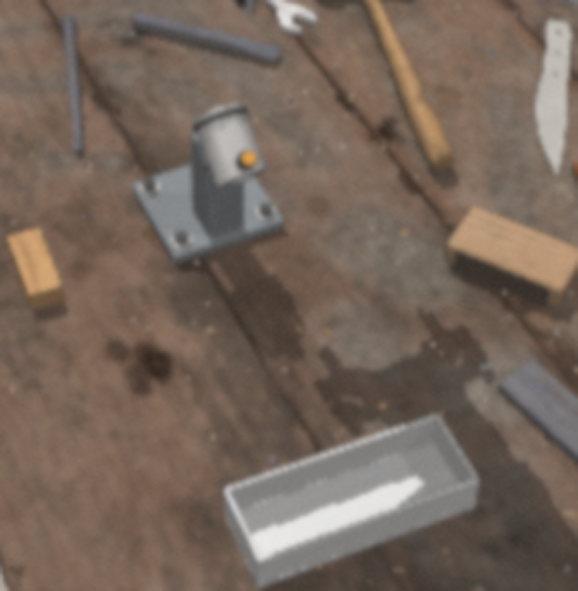

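View pics/c2.png

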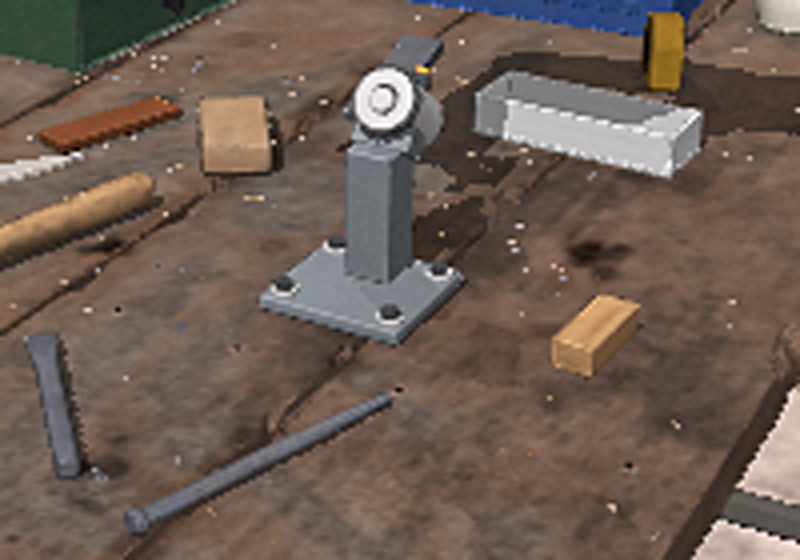

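```bash
cat > h.py <<'E'
import numpy as np,cv2
from rig import r, grab_frame, camera_params, sense, sign_off
from scipy.spatial.transform import Rotation as R
def cam(n):
    p=camera_params(n); M=R.from_rotvec(np.ravel(p["rvec"])).as_matrix(); t=np.ravel(p["tvec"]); return p,M,t
def ray(n,uv,c=None):
    p,M,t=c or cam(n); d=M.T@np.array([(uv[0]-p["cx"])/p["fx"],(uv[1]-p["cy"])/p["fy"],1]); return -M.T@t,d
def onz(n,uv,z,c=None):
    o,d=ray(n,uv,c); return o+d*(z-o[2])/d[2]
def proj(n,P,c=None):
    p,M,t=c or cam(n); q=M@np.asarray(P,float)+t; return p["fx"]*q[0]/q[2]+p["cx"],p["fy"]*q[1]/q[2]+p["cy"]
def tri(*obs):
    A=0;b=0
    for n,uv in obs:
        o,d=ray(n,uv); d=d/np.linalg.norm(d); Q=np.eye(3)-np.outer(d,d); A=A+Q; b=b+Q@o
    return np.linalg.solve(A,b)
E
python3 - <<'E'
from h import *
np.set_printoptions(precision=1,suppress=True)
S=lambda u,v:(u/2.75+235-.3,v/2.75+200-.3)
D=lambda u,v:(u/4+240-.4,v/4+195-.4)
def o(l,n,c,z): print(l,n,onz(n,(S if n=="scene" else D)(*c),z))
o("head","side",(137,520),8);o("tip","side",(390,400),8)
o("head","scene",(70,18),8);o("tip","scene",(79,152),8)
for c in [(262,297),(395,333),(465,275)]:o("plate","side",c,12)
for c in [(135,187),(178,255),(282,220)]:o("plate","scene",c,12)
for c in [(508,72),(478,92),(703,108)]:o("tray","side",c,36)
for c in [(227,490),(440,417),(477,482)]:o("tray","scene",c,36)
for c in [(500,137),(670,177),(695,155)]:o("trayB","side",c,0)
for c in [(262,580),(475,510)]:o("trayB","scene",c,0)
o("tail","side",(383,98),144.5)
for c in [(137,28),(275,55)]:o("chis","scene",c,8)
for c in [(25,250),(50,300)]:o("offc","scene",c,20)
for c in [(475,210),(560,290)]:o("sand","scene",c,28)
print([cam(n)[1].T@-cam(n)[2] for n in("scene","side")])
E
```

```text
head side [529.9 333.8   8. ]
tip side [463.7 149.    8. ]
head scene [532.6 340.4   8. ]
tip scene [467.4 139.4   8. ]
plate side [600.9  77.5  12. ]
plate side [496.9  77.4  12. ]
plate side [491.5 -21.7  12. ]
plate scene [496.6  68.2  12. ]
plate scene [498.6 -27.8  12. ]
plate scene [601.6 -28.4  12. ]
tray side [ 603.  -347.3   36. ]
tray side [ 606.2 -291.3   36. ]
tray side [ 426.7 -350.5   36. ]
tray scene [ 428.8 -281.1   36. ]
tray scene [ 606.4 -291.3   36. ]
tray scene [ 600.6 -353.7   36. ]
trayB side [ 582.8 -288.6    0. ]
trayB side [ 428.1 -280.5    0. ]
trayB side [ 424.7 -333.3    0. ]
trayB scene [ 429.6 -339.6    0. ]
trayB scene [ 602.5 -355.3   -0. ]
tail side [548.4  -0.3 144.5]
chis scene [591.  293.7   8. ]
chis scene [703.3 190.7   8. ]
offc scene [375.6  28.5  20. ]
offc scene [376.  -35.9  20. ]
sand scene [ 757.  -104.9   28. ]
sand scene [ 771.1 -216.7   28. ]
[array([ 171.3, -843. ,  960.5]), array([  25.8, 1020.5,  607.6])]
```

```bash
cat >> h.py <<'E'
def go(pos,zdir,ydir):
    """print turn (tool axes), then shift in the turned tool's axes, to reach a TCP pose"""
    s=sense(); T=R.from_euler("xyz",s["tcp_rot"]); z=np.array(zdir,float); z/=np.linalg.norm(z)
    y=np.array(ydir,float); y-=z*(y@z); y/=np.linalg.norm(y); G=R.from_matrix(np.c_[np.cross(y,z),y,z])
    rv=(T.inv()*G).as_rotvec(); d=G.inv().apply(np.array(pos)-s["eef_pos"])
    print("turn",rv.round(3),"rows",np.ceil(np.linalg.norm(rv)/.125),"then shift",d.round(1),"rows",round(np.linalg.norm(d)/41.7,1))
E
python3 - <<'E'
from h import *
s=sense(); print(s["tcp_rot"],s["clock"],s["opening"]); print(R.from_euler("xyz",s["tcp_rot"]).as_matrix().round(3))
a=np.radians(-3.5)
for sg in(1,-1): go([515.5,-319,100],[0,0,-1],[-sg*np.sin(a),sg*np.cos(a),0])
E
python3 steer.py '0 0 -.12 0 0 0 1;0 0 -.12 0 0 0 1;0 0 -.12 0 0 0 1;0 0 -.12 0 0 0 1;0 0 -.12 0 0 0 1' 60
python3 steer.py '0 0 -.12 0 0 0 1;0 0 -.12 0 0 0 1;0 0 -.12 0 0 0 1;0 0 -.12 0 0 0 1;0 0 -.12 0 0 0 1'
python3 steer.py '0 0 -.1 0 0 0 1;0 0 -.1 0 0 0 1;0 0 -.11 0 0 0 1;0 0 0 9 -33 15 1;0 0 0 9 -33 15 1'
python3 steer.py '0 0 0 9 -33 15 1;0 0 0 9 -33 15 1;0 0 0 9 -33 15 1;0 0 0 9 -33 15 1;0 0 0 9 -33 15 1'
python3 steer.py '0 0 0 9 -33 15 1;0 0 0 9 -33 15 1;0 0 0 8 -28 15 1;0 0 0 0 0 0 1;0 0 0 0 0 0 1'
python3 - <<'E'
from h import *
a=np.radians(-3.5); go([515.5,-319,34],[0,0,-1],[-np.sin(a),np.cos(a),0]); print(sense()["qpos"].round(2) if hasattr(sense()["qpos"],"round") else sense()["qpos"])
f=grab_frame("wrist"); cv2.imwrite("pics/w1.png",f[:,:,::-1])
for P in [(428.8,-281,36),(606,-291,36),(601,-352,36),(425,-345,36)]: print(proj("wrist",P))
E
```

```text
clock: 0.52
eef_pos: [624.7, -0.0, 252.8]
tcp_rot: [-3.141, -0.001, 2.177]
contact_force: [0.1, -0.5, -0.4]
opening: 0.999
grasp_force: 0.0
clock: 0.93
eef_pos: [624.7, -0.0, 252.8]
tcp_rot: [-3.141, -0.001, 2.777]
contact_force: [0.4, -0.2, 0.7]
opening: 1.002
grasp_force: 0.0
clock: 1.35
eef_pos: [603.6, -64.3, 223.4]
tcp_rot: [3.142, 0.002, 3.084]
contact_force: [0.5, -2.1, -0.8]
opening: 1.0
grasp_force: 0.0
clock: 1.77
eef_pos: [547.1, -228.1, 147.4]
tcp_rot: [3.141, -0.0, 3.081]
contact_force: [-0.3, -0.4, 0.3]
opening: 0.999
grasp_force: 0.0
clock: 2.18
eef_pos: [515.0, -319.9, 102.0]
tcp_rot: [3.14, -0.002, 3.078]
contact_force: [-0.9, 0.4, 0.6]
opening: 1.001
grasp_force: 0.0
turn [ 0.001 -0.002 -0.003] rows 1.0 then shift [-0.4  1.  68. ] rows 1.6
[-0.56  0.5   1.79  0.    0.86 -2.07]
(np.float64(383.64676327045015), np.float64(101.19747212241208))
(np.float64(371.3836062780727), np.float64(401.1990459951842))
(np.float64(274.624719882629), np.float64(399.6221356958154))
(np.float64(255.76214642015745), np.float64(101.43772605563004))
```

View pics/w1.png

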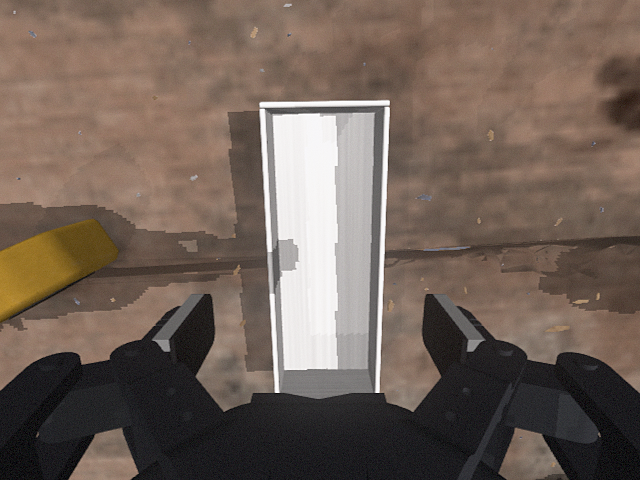

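The wrist view shows the tray squarely between the fingers (rim 262 to 388 at the top, fingers at 212 and 425). I'll descend and grip.

```bash
python3 steer.py '0 0 0 0 1 30 1;0 0 0 0 0 30 1;0 0 0 0 0 10 1;0 0 0 0 0 0 .5;0 0 0 0 0 0 .5' 60
python3 steer.py '0 0 0 0 0 0 .5;0 0 0 0 0 0 .5;0 0 0 0 0 0 .5;0 0 0 0 0 0 .5;0 0 0 0 0 0 .5'
python3 steer.py '0 0 0 0 0 -10 .5;0 0 0 0 0 -10 .5;0 0 0 0 0 0 .5'
python3 - <<'E'
from h import *
go([548.5,-126,52],[0,0,-1],[1,0,0])
E
```

```text
clock: 2.65
eef_pos: [516.9, -317.2, 34.0]
tcp_rot: [3.141, -0.001, 3.082]
contact_force: [-7.3, 5.6, 8.0]
opening: 0.758
grasp_force: 65.8
clock: 3.07
eef_pos: [516.9, -318.2, 34.0]
tcp_rot: [-3.141, 0.001, 3.081]
contact_force: [-0.3, -0.1, 2.3]
opening: 0.756
grasp_force: 69.3
clock: 3.32
eef_pos: [517.6, -318.8, 55.7]
tcp_rot: [-3.14, 0.003, 3.081]
contact_force: [0.5, -0.3, -1.5]
opening: 0.755
grasp_force: 68.7
turn [1.00e-03 3.00e-03 1.51e+00] rows 13.0 then shift [192.8  30.9   3.7] rows 4.7
```

```bash
python3 steer.py '0 0 0 15 0 0 .5;0 0 .12 0 0 0 .5;0 0 .12 0 0 0 .5;0 0 .12 0 0 0 .5;0 0 .12 0 0 0 .5'
python3 steer.py '0 0 .12 0 0 0 .5;0 0 .12 0 0 0 .5;0 0 .12 0 0 0 .5;0 0 .12 0 0 0 .5;0 0 .12 0 0 0 .5'
python3 steer.py '0 0 .11 0 0 0 .5;0 0 .11 0 0 0 .5;0 0 .11 0 0 0 .5;0 0 .1 0 0 0 .5;0 0 0 0 0 0 .5'
python3 - <<'E'
from h import *
go([548.5,-126,52],[0,0,-1],[1,0,0])
E
```

```text
clock: 3.73
eef_pos: [501.6, -317.3, 53.8]
tcp_rot: [-3.142, 0.001, 2.595]
contact_force: [0.3, 0.5, -1.7]
opening: 0.762
grasp_force: 68.7
clock: 4.15
eef_pos: [501.7, -317.2, 53.7]
tcp_rot: [3.141, 0.001, 1.995]
contact_force: [-1.3, 0.9, -3.0]
opening: 0.755
grasp_force: 68.7
clock: 4.57
eef_pos: [501.6, -317.2, 53.7]
tcp_rot: [3.141, 0.0, 1.566]
contact_force: [0.5, 0.1, -2.2]
opening: 0.755
grasp_force: 68.7
turn [ 0.     0.    -0.005] rows 1.0 then shift [191.2  46.9   1.7] rows 4.7
```

```bash
python3 steer.py '0 0 0 38 9 0 .5;0 0 0 38 9 0 .5;0 0 0 38 9 0 .5;0 0 0 38 10 0 .5;0 0 0 38 10 0 .5'
python3 steer.py '0 0 0 0 0 0 .5;0 0 0 0 0 10 .5;0 0 0 0 0 5 .5;0 0 0 0 0 4 .5;0 0 0 0 0 0 .5'
python3 - <<'E'
from h import *
s=sense();print(s["eef_pos"],s["contact_force"])
f=grab_frame("scene"); cv2.imwrite("pics/s2.png",cv2.resize(f[180:360,220:440,::-1],None,fx=3.3,fy=3.3,interpolation=cv2.INTER_CUBIC))
E
```

```text
clock: 4.98
eef_pos: [548.8, -125.5, 53.7]
tcp_rot: [3.141, 0.0, 1.574]
contact_force: [0.7, -0.2, -2.4]
opening: 0.755
grasp_force: 68.7
clock: 5.4
eef_pos: [548.1, -128.1, 34.0]
tcp_rot: [-3.141, -0.0, 1.57]
contact_force: [0.0, 0.8, -2.1]
opening: 0.755
grasp_force: 68.7
[ 548.06844859 -128.10378723   34.022733  ] [ 0.01636098  0.84072614 -2.13253736]
```

View pics/s2.png

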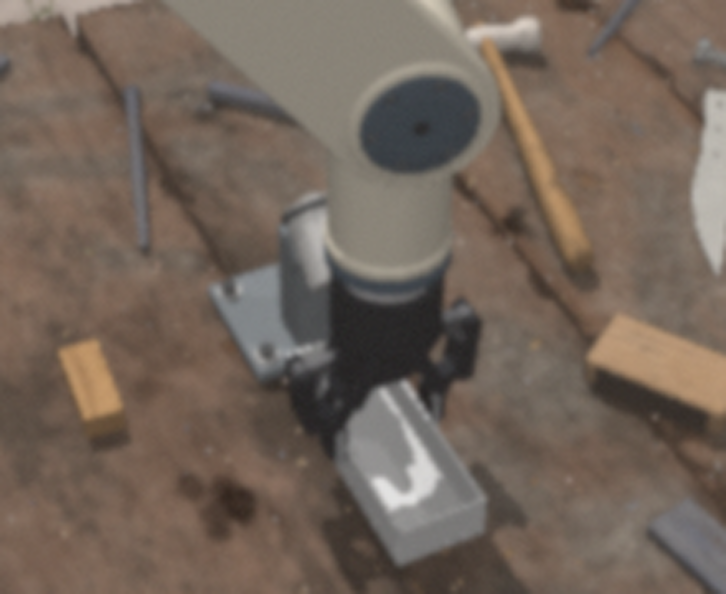

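The view shows the tray in front of the fixture with its far rim corner at (487,500) and its base corner at (403,565). I'll check that corner, release, and go up.

```bash
python3 steer.py '0 0 0 0 0 0.5 .5;0 0 0 0 0 0 1;0 0 0 0 0 0 1;0 0 0 0 0 0 1;0 0 0 0 0 -10 1' 
python3 steer.py '0 0 0 0 0 -35 1;0 0 0 0 0 -40 1;0 0 0 0 0 -40 1;0 0 0 0 0 -40 1;0 0 0 0 0 0 1'
python3 - <<'E'
from h import *
for c,z in [((487,497),36),((403,565),0),((338,462),36)]: print(onz("scene",(c[0]/3.3+220-.35,c[1]/3.3+180-.35),z).round(1))
f=grab_frame("wrist"); cv2.imwrite("pics/w2.png",f[:,:,::-1])
c=cam("wrist");print({k:np.ravel(v) for k,v in c[0].items()}); np.savez("w2.npz",M=c[1],t=c[2])
u=np.array([-65.5,-197,0]);u/=np.linalg.norm(u); h=np.array([531,337,0]);t=np.array([465.5,144.5,0]); m=(h+t)/2-20*u; print(m,u)
go([m[0],m[1],120],[0,0,-1],[-u[1],u[0],0])
E
```

```text
clock: 5.87
eef_pos: [547.3, -127.3, 42.5]
tcp_rot: [-3.139, -0.001, 1.57]
contact_force: [-0.9, 0.5, -0.4]
opening: 1.003
grasp_force: 0.0
clock: 6.28
eef_pos: [552.5, -128.1, 207.4]
tcp_rot: [3.13, 0.003, 1.571]
contact_force: [1.5, -0.6, 0.7]
opening: 1.002
grasp_force: 0.0
[ 581.  -216.6   36. ]
[ 517.7 -218.9    0. ]
[ 503.4 -146.7   36. ]
{'fx': array([348.41897059]), 'fy': array([348.41897059]), 'cx': array([318.04533333]), 'cy': array([241.28536058]), 'rvec': array([-2.87703347e+00, -1.23088938e-04, -1.11059207e-02]), 'tvec': array([-551.56601495, -144.29097663,  292.26297375])}
[504.56010287 259.72847733   0.        ] [-0.31550514 -0.94892387  0.        ]
turn [0.009 0.001 0.321] rows 3.0 then shift [ 353.1 -166.5   84.1] rows 9.6
```

View pics/w2.png

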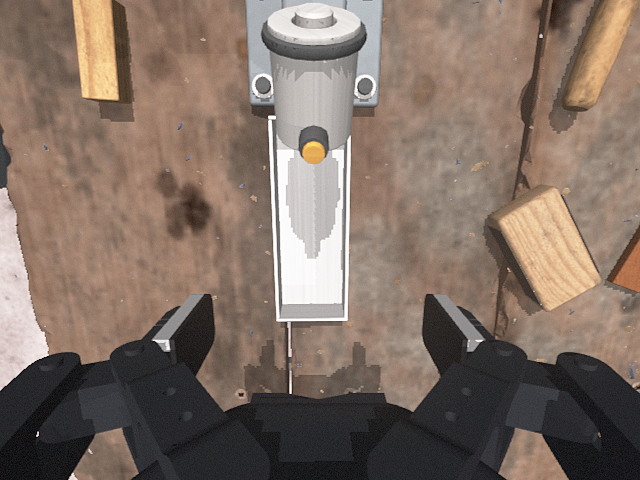

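The wrist view shows the tray squarely under the barrel (rim from (270,118) to (347,320)), the pin tail at (314,17) and the plunger at (313,150). I'll use these to refine the bore line, then go to the punch.

```bash
python3 - <<'E'
from h import *
d=np.load("w2.npz"); c=(camera_params("wrist"),d["M"],d["t"])
np.set_printoptions(precision=1,suppress=True)
for l,uv,z in [("tail",(314,17),145),("plunger",(313,151),145),("plate L",(249,107),12),("plate R",(380,107),12),("collar",(314,40),138),("rimFar",(277,320),36),("rimFarR",(347,320),36),("rimNear",(270,118),36),("rimNearR",(351,118),36)]: print(l,onz(0,uv,z,c))
E
python3 steer.py '0 0 .11 0 0 0 1;0 0 .11 0 0 0 1;0 0 .1 0 0 0 1;0 0 0 35 -17 0 1;0 0 0 35 -17 0 1'
python3 steer.py '0 0 0 35 -17 0 1;0 0 0 35 -17 0 1;0 0 0 35 -17 0 1;0 0 0 35 -17 10 1;0 0 0 35 -17 10 1'
python3 steer.py '0 0 0 35 -16 10 1;0 0 0 35 -16 10 1;0 0 0 20 -8 10 1;0 0 0 10 -5 10 1;0 0 0 0 0 0 1'
python3 - <<'E'
from h import *
s=sense(); go([504.6,259.7,60],[0,0,-1],[.949,-.3155,0]); print(s["eef_pos"])
f=grab_frame("wrist"); cv2.imwrite("pics/w3.png",f[:,:,::-1]); c=cam("wrist"); np.savez("w3.npz",M=c[1],t=c[2])
print(proj("wrist",(531,337,8)),proj("wrist",(465.5,144.5,8)),proj("wrist",(504.6,259.7,8)))
E
```

```text
tail [548.7  -5.4 145. ]
plunger [548.  -64.2 145. ]
plate L [493.6 -30.   12. ]
plate R [603.6 -29.8  12. ]
collar [548.6 -12.9 138. ]
rimFar [ 514.1 -214.6   36. ]
rimFarR [ 578.  -214.7   36. ]
rimNear [513.8 -40.5  36. ]
rimNearR [577.1 -40.4  36. ]
clock: 6.75
eef_pos: [537.6, -50.5, 198.0]
tcp_rot: [-3.141, 0.0, 1.247]
contact_force: [0.7, 1.1, 0.2]
opening: 1.001
grasp_force: 0.0
clock: 7.17
eef_pos: [511.9, 144.5, 178.5]
tcp_rot: [3.141, -0.0, 1.251]
contact_force: [1.0, -0.6, 0.5]
opening: 1.005
grasp_force: 0.0
clock: 7.58
eef_pos: [499.6, 253.0, 136.3]
tcp_rot: [-3.139, 0.003, 1.253]
contact_force: [-0.9, -0.3, 0.2]
opening: 1.005
grasp_force: 0.0
turn [-0.003  0.003  0.003] rows 1.0 then shift [ 7.9  2.7 76.3] rows 1.8
[499.55075692 253.03910213 136.31524269]
(np.float64(324.1967528170266), np.float64(107.60246908330438)) (np.float64(320.3469718049783), np.float64(370.56404730643237)) (np.float64(322.3302398102761), np.float64(226.44869307099086))
```

View pics/w3.png

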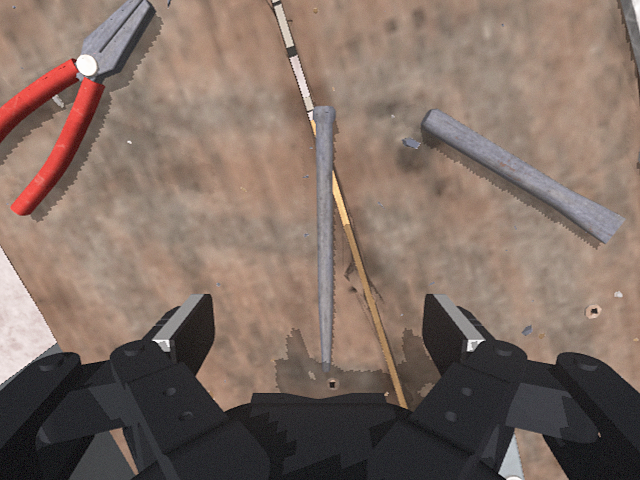

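The punch lies between the fingers, head at (324,108), tip at (326,365).

Run:
```python
from h import *
d=np.load("w3.npz"); c=(camera_params("wrist"),d["M"],d["t"])
h=onz(0,(324.5,107),8,c); t=onz(0,(326.5,366),8,c); L=np.linalg.norm(h-t); u=(t-h)/L; m=t-123*u; print(h,t,L,u,m)
go([m[0],m[1],60],[0,0,-1],[-u[1],u[0],0])
go([m[0],m[1],11],[0,0,-1],[-u[1],u[0],0])
```

```text
[531.30969477 337.29732196   8.        ] [471.64032883 147.04216395   8.        ] 199.3927239877456 [-2.99255483e-01 -9.54173022e-01 -1.42541357e-16] [508.44875325 264.40544565   8.        ]
turn [-0.002  0.003 -0.014] rows 1.0 then shift [14.6  4.2 77.2] rows 1.9
turn [-0.002  0.003 -0.014] rows 1.0 then shift [ 14.6   4.2 126.2] rows 3.0
```

```bash
python3 steer.py '0 0 -.014 5 2 0 .6;0 0 0 6 2 35 .5;0 0 0 0 0 35 .5;0 0 0 0 0 32 .5;0 0 0 0 0 5 .5' 120
python3 - <<'E'
from h import *
print(sense()["eef_pos"]); u=[-.2993,-.954]; go([507.5,261.3,24.5],[0,0,-1],[.954,-.2993,0])
E
```

```text
clock: 8.05
eef_pos: [506.6, 258.5, 27.9]
tcp_rot: [-3.137, 0.005, 1.264]
contact_force: [-0.8, -0.5, -1.0]
opening: 0.5
grasp_force: 0.0
[506.62287419 258.51784927  27.92737368]
turn [-0.004  0.005 -0.003] rows 1.0 then shift [2.9 0.  3.4] rows 0.1
```

```bash
python3 steer.py '0 0 0 2 0 0 .5;0 0 0 0 0 1.5 .2;0 0 0 0 0 0 0;0 0 0 0 0 0 0;0 0 0 0 0 0 0'
python3 steer.py '0 0 0 0 0 0 0;0 0 0 0 0 0 0;0 0 0 0 0 0 0;0 0 0 0 0 -8 0;0 0 0 0 0 -30 0'
python3 steer.py '0 0 0 0 0 -40 0;0 0 0 0 0 -40 0;0 0 0 0 0 -40 0;0 0 0 0 0 0 0;0 0 0 0 0 0 0'
python3 - <<'E'
from h import *
s=sense(); g=s["eef_pos"]; print(g,s["opening"],s["grasp_force"],s["qpos"])
# goal: 60 mm standoff of the tip from bore_top; TCP = tip -123u - 18*ztool
c,si=np.cos(np.radians(35)),np.sin(np.radians(35)); u=np.array([0,-c,-si]); z=np.array([0,si,-c])
tip=np.array([548.5,-29.5+30*c,142.2])-60*u; P=tip-123*u-18*z; print(P); go(P,z,[1,0,0])
f=np.hstack([cv2.resize(grab_frame(n)[120:340,180:400],None,fx=1.8,fy=1.8) for n in("scene","side")]); cv2.imwrite("pics/p4.png",f[:,:,::-1])
E
```

```text
clock: 8.47
eef_pos: [512.0, 264.6, 35.4]
tcp_rot: [3.137, -0.005, 1.265]
contact_force: [-5.4, -2.7, 23.2]
opening: 0.003
grasp_force: 10.8
clock: 8.88
eef_pos: [507.8, 262.5, 67.7]
tcp_rot: [-3.14, 0.002, 1.265]
contact_force: [-0.2, -0.1, -0.1]
opening: -0.001
grasp_force: 0.0
clock: 9.3
eef_pos: [511.0, 264.0, 192.5]
tcp_rot: [3.136, -0.005, 1.265]
contact_force: [0.5, -0.0, -1.0]
opening: -0.0
grasp_force: 0.0
[510.97597058 264.04282112 192.48649665] -0.00024236909410917925 0.0 [ 4.74367800e-01  3.38544580e-01  1.80403624e+00 -5.20950960e-05
  9.91308872e-01  7.80230124e-01]
[548.5        134.65500958 261.90922465]
turn [ 0.099  0.602 -0.294] rows 6.0 then shift [ -66.2   37.5 -131.1] rows 3.6
```

View pics/p4.png

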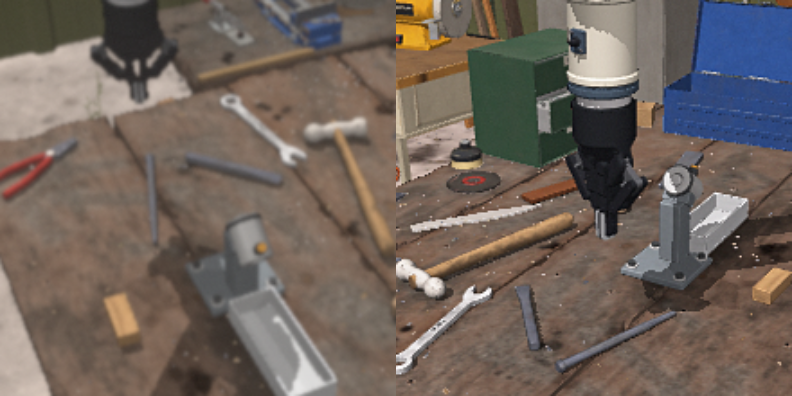

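The grasp missed: the fingers rode up over the punch, and it still lies in almost the same place (a few mm shift). I'll open, look again with segmentation, and grip lower.

```bash
python3 steer.py '0 0 0 0 0 20 1;0 0 0 -5 0 36 1;0 0 0 -5 0 0 1;0 0 0 0 0 0 1;0 0 0 0 0 0 1' 60
cat > seg.py <<'E'
from h import *
def punch(f):
    f=cv2.GaussianBlur(f,(3,3),0).astype(int); m=((f[...,2]-f[...,0])>-4)&(f.sum(2)<400)&(f.sum(2)>150); m[:,:285]=0;m[:,365:]=0;m[:90]=0;m[385:]=0
    n,lab,st,ce=cv2.connectedComponentsWithStats(m.astype(np.uint8)); i=1+st[1:,4].argmax(); ys,xs=np.nonzero(lab==i)
    vx,vy,x0,y0=cv2.fitLine(np.c_[xs,ys].astype(np.float32),cv2.DIST_HUBER,0,.01,.01).ravel()
    X=lambda y:float(x0+vx/vy*(y-y0)); a,b=ys.min(),ys.max()+1; return (X(a),float(a)),(X(b),float(b)),st[i]
E
python3 - <<'E'
from seg import *
print(punch(cv2.imread("pics/w3.png")[:,:,::-1]))
print(r.nose_length, sense()["eef_pos"]); f=grab_frame("wrist"); cv2.imwrite("pics/w5.png",f[:,:,::-1]); print(punch(f)); c=cam("wrist"); np.savez("w5.npz",M=c[1],t=c[2])
a,b,_=punch(f); h=onz("wrist",a,8);t=onz("wrist",b,8); print(h,t)
T=R.from_euler("xyz",sense()["tcp_rot"]); print("cam in tool",T.inv().apply(-c[1].T@c[2]-sense()["eef_pos"]),(T.inv().apply(c[1].T[:,2])))
E
```

```text
clock: 9.82
eef_pos: [505.9, 253.3, 132.3]
tcp_rot: [-3.14, 0.001, 1.264]
contact_force: [-0.2, -1.0, 0.0]
opening: 0.704
grasp_force: 0.0
((331.0897342843073, 106.0), (329.2240019404399, 191.0), array([327, 106,   8,  85, 254], dtype=int32))
22.0 [505.8899983  253.27797508 132.33198764]
((338.6621345244029, 110.0), (334.8838906287828, 181.0), array([334, 110,   9,  71, 256], dtype=int32))
[545.52116818 334.96593757   8.        ] [529.72339785 291.20140302   8.        ]
cam in tool [  65.08261641   -0.74168548 -120.05254708] [-2.59824700e-01 -9.52570983e-04  9.65655331e-01]
```

Run:
```python
import cv2
for n in("w3","w5"):
    f=cv2.imread(f"pics/{n}.png")[:,:,::-1]
    for y in(115,150,250,300,350): print(n,y,[ "%d,%d,%d"%tuple(p) for p in f[y,306:350:3]])
```

```text
w3 115 ['114,93,80', '252,240,238', '210,195,191', '122,120,127', '143,142,150', '133,125,135', '139,133,139', '130,129,138', '124,120,132', '107,106,113', '144,121,107', '149,128,112', '150,129,115', '146,128,113', '151,132,118']
w3 150 ['148,116,101', '145,112,95', '132,106,91', '130,108,94', '139,135,144', '138,138,147', '158,153,162', '150,146,152', '119,114,124', '106,88,76', '150,124,106', '152,120,103', '153,120,104', '151,122,106', '153,124,103']
w3 250 ['153,135,122', '143,127,113', '143,122,113', '140,121,109', '119,114,123', '153,146,146', '158,150,158', '162,156,161', '129,126,135', '123,104,94', '141,118,105', '135,110,98', '123,102,89', '126,102,90', '125,101,89']
w3 300 ['157,130,112', '163,128,113', '151,122,107', '139,114,100', '119,111,107', '162,156,158', '165,158,160', '155,147,147', '137,130,135', '103,88,78', '164,134,116', '173,137,118', '170,139,120', '167,136,117', '163,130,113']
w3 350 ['107,91,75', '158,131,114', '150,124,109', '144,120,104', '148,125,108', '129,119,122', '165,157,160', '154,146,149', '105,102,106', '169,138,117', '157,128,111', '164,134,11
[... 482 characters left out ...]
', '147,123,107']
w5 250 ['158,141,123', '154,134,123', '147,126,115', '145,121,108', '141,120,107', '123,120,122', '147,145,146', '151,146,151', '159,154,156', '116,115,115', '93,80,73', '126,107,94', '129,105,79', '171,136,97', '162,129,95']
w5 300 ['163,136,116', '146,120,102', '153,127,111', '164,133,119', '162,135,115', '140,137,147', '166,162,171', '160,155,155', '150,145,147', '105,102,100', '159,125,108', '165,135,114', '166,135,116', '163,132,113', '158,127,108']
w5 350 ['116,93,83', '123,102,90', '129,107,93', '116,96,82', '138,113,98', '116,117,129', '167,166,177', '139,134,136', '106,97,96', '180,145,125', '173,139,119', '165,132,115', '168,135,117', '170,136,118', '174,140,122']
```

```bash
sed -i 's/m=((f.*>150);/m=((f[...,0]-f[...,2])<12)\&(f.sum(2)<600)\&(f.sum(2)>270);/' seg.py
python3 - <<'E'
from seg import *
for n in("w3","w5"):
    a,b,st=punch(cv2.imread(f"pics/{n}.png")[:,:,::-1]); d=np.load(n+".npz"); c=(camera_params("wrist"),d["M"],d["t"])
    h=onz(0,a,8,c);t=onz(0,b,8,c);L=np.linalg.norm(h-t);u=(t-h)/L;m=(h+t)/2-20*u; print(a,b,st,h,t,L,m,u)
go([m[0],m[1],21.5],[0,0,-1],[-u[1],u[0],0])
E
```

```text
(323.5494460051043, 106.0) (325.82614910389316, 372.0) [ 312  106   24  266 3808] [530.89760191 338.09428787   8.        ] [469.37490594 141.80388497   8.        ] 205.706014470373 [506.11786765 259.03364293   8.        ] [-2.99080686e-01 -9.54227826e-01  1.38166643e-16]
(331.29759755439653, 109.0) (324.2818106868078, 378.0) [ 320  109   24  269 3832] [541.0541807  337.02559251   8.        ] [475.67326281 141.7511423    8.        ] 205.9290541094496 [514.71357056 258.35358347   8.        ] [-3.17492440e-01 -9.48260803e-01 -1.38016996e-16]
turn [ 0.    -0.     0.017] rows 1.0 then shift [  6.9   6.2 111.6] rows 2.7
```

```bash
python3 steer.py '0 0 .017 7 6 0 .5;0 0 0 0 0 35 .45;0 0 0 0 0 35 .45;0 0 0 0 0 30 .45;0 0 0 0 0 0 .45' 60
python3 - <<'E'
from h import *
s=sense();print(s["eef_pos"],s["contact_force"],s["opening"]); go([514.7,258.4,22],[0,0,-1],[.948,-.3175,0])
E
```

```text
clock: 10.28
eef_pos: [512.1, 257.8, 28.5]
tcp_rot: [-3.138, 0.004, 1.247]
contact_force: [-1.4, -0.5, -0.3]
opening: 0.452
grasp_force: 0.0
[512.13425868 257.75723045  28.46356478] [-1.40832816 -0.5382834  -0.26121351] 0.45178684459644713
turn [-0.004  0.004 -0.   ] rows 1.0 then shift [1.4 2.2 6.5] rows 0.2
```

```bash
python3 steer.py '0 0 0 0 1 4 .35;0 0 0 0 0 0 .3;0 0 0 0 0 0 .3;0 0 0 0 0 0 .3'
python3 - <<'E'
from h import *
s=sense();print(s["eef_pos"],s["contact_force"],s["opening"]); go([514.7,258.4,22],[0,0,-1],[.948,-.3175,0])
E
```

```text
clock: 10.62
eef_pos: [516.3, 258.9, 30.3]
tcp_rot: [3.139, -0.002, 1.248]
contact_force: [0.9, 0.4, -0.7]
opening: 0.299
grasp_force: 0.0
[516.31691782 258.85217857  30.30407596] [ 0.87235246  0.40007922 -0.65213832] 0.29917321930537527
turn [ 0.002 -0.002  0.   ] rows 1.0 then shift [-0.9 -1.4  8.3] rows 0.2
```

```bash
python3 steer.py '0 0 0 -1 -1.4 4 .3;0 0 0 0 0 4 .3;0 0 0 0 0 0 .3;0 0 0 0 0 0 .3;0 0 0 0 0 0 .3'
python3 - <<'E'
from h import *
go([514.7,258.4,22],[0,0,-1],[.948,-.3175,0])
E
```

```text
clock: 11.03
eef_pos: [513.8, 258.0, 21.9]
tcp_rot: [3.141, -0.001, 1.248]
contact_force: [-3.3, -0.4, 16.9]
opening: 0.302
grasp_force: 8.7
turn [ 0.001 -0.001  0.   ] rows 1.0 then shift [ 0.7  0.7 -0.1] rows 0.0
```

```bash
python3 steer.py '0 0 0 0 0 -2 .3;0 0 0 0 0 0 .3;0 0 0 0 0 0 .05;0 0 0 0 0 0 .05;0 0 0 0 0 0 .05' 60
python3 steer.py '0 0 0 0 0 0 0.05;0 0 0 0 0 0 0.05'
```

```text
clock: 11.45
eef_pos: [513.3, 257.7, 22.5]
tcp_rot: [3.142, -0.0, 1.248]
contact_force: [-2.2, -0.6, 7.7]
opening: 0.136
grasp_force: 59.9
clock: 11.62
eef_pos: [513.3, 257.7, 22.5]
tcp_rot: [3.142, -0.0, 1.248]
contact_force: [-1.7, 0.2, 7.5]
opening: 0.13
grasp_force: 59.9
```

```bash
python3 steer.py '0 0 0 0 0 0 0.05;0 0 0 0 0 -15 0.05;0 0 0 0 0 -30 0.05;0 0 0 0 0 -40 0.05;0 0 0 0 0 -40 0.05' 120
python3 steer.py '0 0 0 0 0 -40 0.05;0 0 0 0 0 -40 0.05;0 0 0 0 0 0 0.05;0 0 0 0 0 0 0.05;0 0 0 0 0 0 0.05'
cat > tgt.py <<'E'
from h import *
import sys
off=float(sys.argv[1]); c,si=np.cos(np.radians(35)),np.sin(np.radians(35)); u=np.array([0,-c,-si]); z=np.array([0,si,-c])
top=np.array([548.5,-29+30*c,142.2]); tip=top-off*u
P=tip-123*u-15*z; go(P,z,[1,0,0]); s=sense(); print(s["eef_pos"],s["contact_force"],s["opening"],s["qpos"])
E
python3 tgt.py 60
```

```text
clock: 12.03
eef_pos: [512.0, 257.0, 147.3]
tcp_rot: [-3.139, 0.002, 1.248]
contact_force: [1.4, 0.2, -1.8]
opening: 0.11
grasp_force: 118.1
clock: 12.45
eef_pos: [512.6, 257.3, 226.4]
tcp_rot: [-3.141, 0.001, 1.248]
contact_force: [0.2, -0.3, -1.5]
opening: 0.11
grasp_force: 118.1
turn [ 0.098  0.606 -0.313] rows 6.0 then shift [-79.7  35.9 -96.2] rows 3.1
[512.63823603 257.3242372  226.38511593] [ 0.22004442 -0.31921992 -1.52530163] 0.10968590553908335 [4.62594687e-01 3.01941939e-01 1.77131153e+00 1.05154856e-05
 1.06951302e+00 7.85613446e-01]
```

```bash
python3 steer.py '.0163 .101 -.052 0 0 0 0.05;.0163 .101 -.052 0 0 0 0.05;.0163 .101 -.052 0 0 0 0.05;.0163 .101 -.052 0 0 0 0.05;.0163 .101 -.052 0 0 0 0.05'
python3 steer.py '.0163 .101 -.052 0 0 0 0.05;0 0 0 0 18 -35 0.05;0 0 0 0 18 -35 0.05;0 0 0 -20 0 -26 0.05;0 0 0 0 0 0 0.05'
python3 steer.py '0 0 0 -20 0 0 0.05;0 0 0 -20 0 0 0.05;0 0 0 0 0 0 0.05;0 0 0 0 0 0 0.05'
python3 tgt.py 60
python3 - <<'E'
from h import *
for n in("scene","side"):
    f=grab_frame(n); cv2.imwrite(f"pics/{n}6.png",f[:,:,::-1]); print(n,proj(n,(548.5,45,176.6)),proj(n,(548.5,-4.4,142.2)))
E
```

```text
clock: 12.87
eef_pos: [511.8, 257.3, 225.1]
tcp_rot: [-3.121, -0.493, 1.499]
contact_force: [-0.3, -0.2, -2.1]
opening: 0.107
grasp_force: 118.0
clock: 13.28
eef_pos: [549.9, 183.6, 295.6]
tcp_rot: [-3.136, -0.585, 1.552]
contact_force: [-0.4, -0.7, -0.9]
opening: 0.108
grasp_force: 118.3
clock: 13.62
eef_pos: [546.5, 153.9, 270.8]
tcp_rot: [-3.128, -0.586, 1.549]
contact_force: [0.5, 0.2, -0.1]
opening: 0.112
grasp_force: 118.3
turn [-0.001  0.024 -0.018] rows 1.0 then shift [-20.5   2.   -0.5] rows 0.5
[546.50478128 153.93644386 270.78378191] [ 0.46962565  0.18041788 -0.12261451] 0.11182945655287035 [-0.04576453  0.27240327  1.83572453  0.64855816  1.15586479 -0.33473341]
scene (np.float64(304.64109136952084), np.float64(217.6031855411029)) (np.float64(313.5111657989057), np.float64(241.08519782099373))
side (np.float64(327.59761876682126), np.float64(213.43189876890904)) (np.float64(336.0001019418543), np.float64(219.37927257397655))
```

```bash
python3 steer.py '0 .024 -.018 -10 2 0 0.05;0 0 0 0 0 0 0.05;0 0 0 0 0 0 0.05;0 0 0 0 0 0 0.05'
python3 tgt.py 60
python3 - <<'E'
from h import *
o=[]
for n,x in(("scene",265),("side",280)):
    f=grab_frame(n); cv2.imwrite(f"pics/{n}7.png",f[:,:,::-1]); o.append(cv2.resize(f[150:270,x:x+80],None,fx=5,fy=5,interpolation=cv2.INTER_CUBIC)); 
cv2.imwrite("pics/c7.png",np.hstack(o)[:,:,::-1])
E
```

```text
clock: 14.05
eef_pos: [549.5, 146.4, 268.0]
tcp_rot: [3.137, -0.61, 1.576]
contact_force: [-0.5, 0.1, -1.1]
opening: 0.109
grasp_force: 118.3
turn [0.002 0.001 0.004] rows 1.0 then shift [-12.7  -1.    1.5] rows 0.3
[549.50836464 146.44033561 268.01060839] [-0.52055809  0.14734573 -1.0691114 ] 0.10888468244874332 [-0.07061521  0.28470648  1.8364933   0.67189204  1.16415367 -0.39377049]
```

View pics/c7.png

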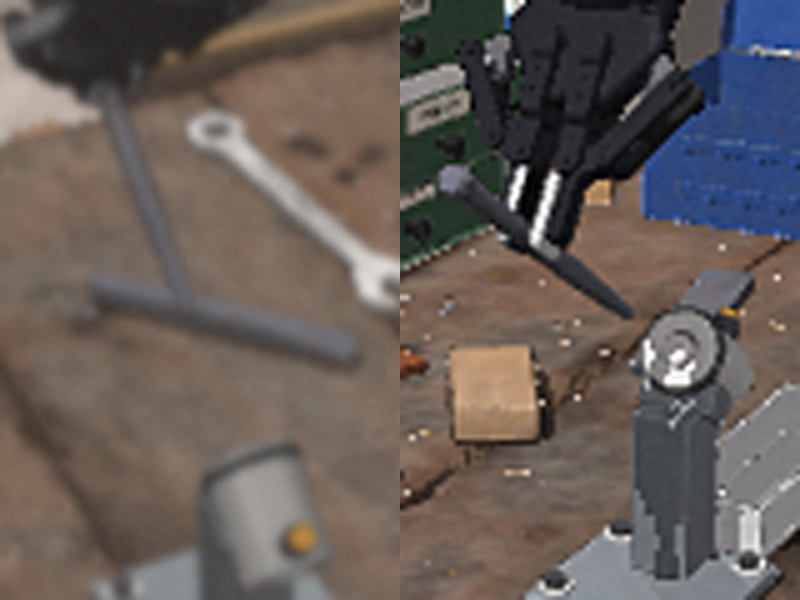

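The scene half shows the punch tip at about (180,297), in front of the chisel, and the side half shows the tip at (632,317), the head at (452,178) and the bore at (683,347).

Run:
```python
from h import *
np.set_printoptions(precision=1,suppress=True)
s=sense(); T=R.from_euler("xyz",s["tcp_rot"]); g=np.array(s["eef_pos"])
for gz in(14,18): 
  e=g+T.apply([-123,0,gz]); h=g+T.apply([83,0,gz]); q=g+T.apply([-50,0,gz]); print("expected tip",e,"proj",proj("scene",e),proj("side",e),"head",h,proj("side",h),"q",proj("scene",q))
st,sd=(300.6,209),(326,213)
P=tri(("scene",st),("side",sd)); print("tri",P,"res",proj("scene",P),proj("side",P))
for v in(209,211,213): P=tri(("scene",(300.6+.2*(v-209),v)),("side",sd)); print(P)
print("tail meas",tri(("side",(336.3,219)),("scene",proj("scene",(548.5,-1,144.5)))))
print("scene pt high",(105/5+265-.4,95/5+150-.4))
```

```text
expected tip [550.2  53.6 186.3] proj (np.float64(303.72739243404254), np.float64(212.14379656724213)) (np.float64(325.4950127477193), np.float64(210.9232545025581)) head [549.2 222.4 304.3] (np.float64(289.6492018647137), np.float64(184.95646279911475)) q (np.float64(293.06542148700663), np.float64(184.281844827001))
expected tip [550.2  55.9 183. ] proj (np.float64(303.3677796645546), np.float64(212.68193456253644)) (np.float64(325.0671372102674), np.float64(212.36681837191534)) head [549.2 224.7 301. ] (np.float64(289.1256689244255), np.float64(186.65424268317616)) q (np.float64(292.74118046951304), np.float64(184.89728117627945))
tri [545.1  64.6 187. ] res (np.float64(299.8691663492622), np.float64(209.870515873729)) (np.float64(325.19702233577704), np.float64(212.3430960155571))
[545.1  64.6 187. ]
[545.6  61.2 184.7]
[546.1  57.8 182.4]
tail meas [547.3  -2.2 145. ]
scene pt high (285.6, 168.6)
```

Run:
```python
from h import *
s=sense(); T=R.from_euler("xyz",s["tcp_rot"]); g=np.array(s["eef_pos"]); c=cam("wrist"); f=grab_frame("wrist")
W=lambda p:proj("wrist",g+T.apply(p),c)
for x in(83,50,20,-60,-123): print(x,np.round(W([x,0,16]),1))
print("top",np.round(proj("wrist",(548.5,-4.4,142.2),c),1))
H=W([83,0,16]); v0=int(H[1])
for v in (v0-6,v0+6,v0+25,v0+60,v0+100,v0+150):
    if v<480: print(v," ".join("%d:%d/%d"%(u,int(f[v,u].sum()/3),int(f[v,u,0])-int(f[v,u,2])) for u in range(290,346,3)))
```

```text
83 [321.2  96.9]
50 [320.9 187.9]
20 [320.8 261.2]
-60 [320.4 422.6]
-123 [320.1 523.6]
top [316.3 617.8]
90 290:198/21 293:210/20 296:211/19 299:219/17 302:214/18 305:222/14 308:159/21 311:217/16 314:216/19 317:209/20 320:114/34 323:139/24 326:228/15 329:231/13 332:219/14 335:229/16 338:232/14 341:233/14 344:231/11
102 290:110/46 293:102/44 296:166/25 299:115/-1 302:137/-2 305:139/-7 308:166/-10 311:154/-9 314:159/-11 317:151/-8 320:143/-2 323:142/-7 326:139/-3 329:133/-8 332:116/1 335:120/-8 338:159/18 341:216/17 344:225/13
121 290:101/32 293:117/41 296:132/51 299:80/0 302:99/0 305:104/-3 308:119/-9 311:126/-6 314:117/-8 317:114/-8 320:105/-1 323:100/1 326:94/0 329:98/-1 332:87/-5 335:87/-4 338:131/35 341:144/41 344:133/36
156 290:135/46 293:131/46 296:41/12 299:145/40 302:122/32 305:102/-1 308:123/-11 311:132/-9 314:128/-8 317:127/-10 320:126/-5 323:125/-2 326:117/-4 329:104/-5 332:95/-2 335:139/48 338:138/45 341:142/46 344:144/45
196 290:111/38 293:102/40 296:134/19 299:137/21 302:102/36 305:107/-6 308:117/-9 311:129/1 314:125/-3 317:128/1 320:129/-1 323:126/-3 326:108/-5 329:96/-4 332:87/-1 335:136/29 338:134/28 341:141/26 344:137/29
246 290:131/46 293:96/35 296:231/18 299:87/41 302:131/49 305:102/-1 308:113/4 311:134/5 314:133/4 317:128/4 320:119/1 323:119/1 326:113/2 329:102/7 332:115/25 335:131/39 338:127/38 341:130/40 344:122/35
```

```bash
cat > tip.py <<'E'
from h import *
s=sense(); T=R.from_euler("xyz",s["tcp_rot"]); g=np.array(s["eef_pos"]); t=g+T.apply([-123,-1,18.5])
ax=-T.apply([1,0,-.022]); c,si=np.cos(np.radians(35)),np.sin(np.radians(35)); u=np.array([0,-c,-si]); top=np.array([550,-29+30*c,142.2])
w=t-top; d=w@u; print("depth",round(d,1),"fix (tool axes)",T.inv().apply(-(w-d*u)).round(1),"angle err",T.inv().apply(np.cross(ax,u)).round(3),"F",np.round(s["contact_force"],1),"clock",s["clock"],np.round(s["qpos"],2))
E
python3 steer.py '0 -.02 0 0 0 0 0.05;0 0 0 0 0 0 0.05;0 0 0 0 0 0 0.05;0 0 0 0 0 0 0.05'
python3 tip.py
```

```text
clock: 14.53
eef_pos: [549.6, 146.0, 268.0]
tcp_rot: [3.136, -0.59, 1.577]
contact_force: [-0.2, 0.8, -1.1]
opening: 0.109
grasp_force: 118.3
depth -72.0 fix (tool axes) [0.  0.8 0.8] angle err [ 0.    -0.002  0.005] F [-0.2  0.8 -1.1] clock 14.5333 [-0.06  0.28  1.83  0.65  1.16 -0.38]
```

```bash
python3 steer.py '0 0 .005 0 1.5 .8 0.05;0 0 0 -20 0 .4 0.05;0 0 0 -20 0 .4 0.05;0 0 0 -17 0 .4 0.05;0 0 0 0 0 0 0.05'
python3 steer.py '0 0 0 0 0 0 0.05;0 0 0 0 0 0 0.05;0 0 0 0 0 0 0.05'
python3 tip.py
python3 - <<'E'
from h import *
o=[]
for n,(u0,v0) in(("scene",(285,205)),("side",(305,190))):
    f=grab_frame(n); cv2.imwrite(f"pics/{n}8.png",f[:,:,::-1])
a=cv2.imread("pics/side8.png")
for v in range(208,226): print(v," ".join("%3d"%x for x in a[v,318:350].mean(1)))
E
```

```text
clock: 14.95
eef_pos: [550.5, 97.8, 232.4]
tcp_rot: [-3.14, -0.59, 1.567]
contact_force: [-1.0, 0.1, -1.1]
opening: 0.112
grasp_force: 118.3
clock: 15.2
eef_pos: [551.3, 100.1, 235.1]
tcp_rot: [3.139, -0.591, 1.571]
contact_force: [0.5, 0.6, -2.0]
opening: 0.11
grasp_force: 118.3
depth -15.6 fix (tool axes) [ 0.  -0.4  0.1] angle err [-0.    -0.002 -0.   ] F [ 0.5  0.6 -2. ] clock 15.2 [-0.14  0.33  1.85  0.65  1.15 -0.47]
208  73  99  63  51  58  58  80  94  98 103 101  93  91  90  94  93  98 100 100 116 113 108 111 113 109 107 110 114 117 115  52  38
209  30  36  43  50  56  59  62  77  98 103  95  91  86  88  88  91  92  96 105 113 111 113 114 113 113 114 113 115 121  89  36  44
210  79  42  34  46  50  54  60  55  60  89  90  89  85  82  86  83  81  81 124 117 114 113 110 114 111 115 114 115  98  39  44 102
211 105 106  59  32  40  48  52  51  53  61  80  87  86  82  78  78  87  72  70  69  75  97 114 112 112 112 100 115  30  42  93  93
212 107 106  99  71  42  38  44  54  49  55  59  76  79  76  59  53  82  83 110 110 110  56  53  78 116  76  91 134 134  87 177 109
213  94  96  
[... 1002 characters left out ...]
 133 135 141 113  81  92 121 117 115 107
221  59  57  56  44  48  81  57  60  83 115  57 138 129 130 109 132 129 143 234 128 100 133 133 137 151  82  49 124 119 117 113 110
222  57  60  49  53  52  75  74  92 192 101  66 140 132 133 134 101 107 120 143  85 116 133 136 141 133  52  52 121 118 125 120 115
223  72  74  61  53  76  73  79  85  87  79  53 109 134 129 136 135 110  84  91 123 128 137 138 145  66  38  95 117 115 116 114 116
224  76  88  62  65  72  83  89  91  79  53  71  80 137 131 136 136 131 149 255 125 130 140 147 105  36  50 117 115 112 114 121 118
225  68  74  74  83  91  97  99 102 100  94  92  55  83 138 130 136 131 135 145 129 137 143  98  42  35  88 111 111 110 110 116 116
```

The tip lies on the bore line within about 2 mm. I'll push in.

```bash
python3 steer.py '0 0 0 -5 -.5 .1 0.05;0 0 0 -5 0 .1 0.05;0 0 0 -4 0 .1 0.05;0 0 0 -2 0 0 0.05;0 0 0 -2 0 0 0.05'
python3 tip.py
python3 steer.py '0 0 0 -3 0 .1 0.05;0 0 0 -3 0 .1 0.05;0 0 0 0 0 0 0.05;0 0 0 0 0 0 .05'
python3 tip.py
```

```text
clock: 15.72
eef_pos: [550.6, 85.2, 224.4]
tcp_rot: [3.14, -0.592, 1.569]
contact_force: [-0.4, 4.4, 2.9]
opening: 0.111
grasp_force: 118.3
depth 2.8 fix (tool axes) [-0.   0.6 -0.2] angle err [-0.    -0.003 -0.001] F [-0.4  4.4  2.9] clock 15.7167 [-0.17  0.35  1.85  0.65  1.15 -0.51]
clock: 16.05
eef_pos: [550.6, 79.8, 220.6]
tcp_rot: [3.14, -0.59, 1.57]
contact_force: [0.7, 2.3, 0.3]
opening: 0.111
grasp_force: 118.3
depth 9.4 fix (tool axes) [-0.   0.5 -0.1] angle err [-0.    -0.002 -0.001] F [0.7 2.3 0.3] clock 16.05 [-0.18  0.35  1.85  0.65  1.14 -0.52]
```

```bash
python3 steer.py '0 0 0 -5 0 .1 0.05;0 0 0 -5 0 .1 0.05;0 0 0 -5 0 .1 .05;0 0 0 -5 0 .1 .05;0 0 0 0 0 0 .05'
python3 tip.py
python3 steer.py '0 0 0 -3 0 .1 0.05;0 0 0 0 0 0 0.05;0 0 0 0 0 0 .05'
python3 tip.py
```

```text
clock: 16.47
eef_pos: [550.4, 63.2, 208.8]
tcp_rot: [3.141, -0.59, 1.569]
contact_force: [0.5, 1.9, 0.7]
opening: 0.11
grasp_force: 118.3
depth 29.8 fix (tool axes) [-0.   0.7 -0.2] angle err [-0.    -0.002 -0.001] F [0.5 1.9 0.7] clock 16.4667 [-0.21  0.37  1.86  0.64  1.14 -0.55]
clock: 16.72
eef_pos: [550.5, 61.0, 207.4]
tcp_rot: [3.14, -0.59, 1.57]
contact_force: [-0.6, 1.4, 0.1]
opening: 0.11
grasp_force: 118.3
depth 32.4 fix (tool axes) [-0.   0.5 -0.1] angle err [-0.    -0.001 -0.001] F [-0.6  1.4  0.1] clock 16.7167 [-0.21  0.37  1.86  0.64  1.14 -0.56]
```

```bash
python3 steer.py '0 0 0 -5 0 .1 0.05;0 0 0 -5 0 .1 0.05;0 0 0 -4 0 .1 .05;0 0 0 -4 0 .1 .05;0 0 0 -3 0 0 .05'
python3 tip.py
python3 steer.py '0 0 0 -4 0 .1 0.05;0 0 0 -4 0 .1 0.05;0 0 0 -3 0 0 .05;0 0 0 0 0 0 .05'
python3 tip.py
python3 - <<'E'
from h import *
f=grab_frame("scene"); cv2.imwrite("pics/scene9.png",f[:,:,::-1])
E
```

```text
clock: 17.13
eef_pos: [550.4, 43.2, 194.9]
tcp_rot: [3.14, -0.589, 1.57]
contact_force: [0.2, 0.0, -2.9]
opening: 0.111
grasp_force: 118.3
depth 54.1 fix (tool axes) [-0.   0.6 -0. ] angle err [-0. -0. -0.] F [ 0.2  0.  -2.9] clock 17.1333 [-0.24  0.4   1.86  0.64  1.14 -0.59]
clock: 17.47
eef_pos: [550.4, 34.2, 188.5]
tcp_rot: [3.141, -0.59, 1.569]
contact_force: [-0.3, 0.2, -1.2]
opening: 0.108
grasp_force: 118.3
depth 65.2 fix (tool axes) [-0.   0.7 -0.1] angle err [-0.    -0.001 -0.001] F [-0.3  0.2 -1.2] clock 17.4667 [-0.26  0.41  1.86  0.64  1.14 -0.61]
```

The force drop suggests the pin is out. I'll withdraw to the earlier stand-off pose and difference the images.

```bash
python3 steer.py '0 0 0 20 0 -.4 0.05;0 0 0 20 0 -.4 0.05;0 0 0 20 0 -.4 .05;0 0 0 20.8 .5 -.4 .05;0 0 0 0 0 0 .05'
python3 steer.py '0 0 0 0 0 0 .05;0 0 0 0 0 0 .05;0 0 0 0 0 0 .05'
python3 tip.py
python3 - <<'E'
from h import *
for n in("scene","side"):
    f=grab_frame(n)[:,:,::-1].copy(); cv2.imwrite(f"pics/{n}10.png",f); o=cv2.imread(f"pics/{n}8.png")
    d=cv2.GaussianBlur(cv2.absdiff(f,o),(3,3),0).max(2)>25
    k,l,st,ce=cv2.connectedComponentsWithStats(d.astype(np.uint8))
    for i in range(1,k):
        if st[i,4]>12: print(n,st[i],onz(n,ce[i],12).round(0))
E
```

```text
clock: 17.93
eef_pos: [551.7, 103.3, 237.9]
tcp_rot: [3.137, -0.591, 1.573]
contact_force: [-0.3, 0.9, -1.5]
opening: 0.11
grasp_force: 118.3
clock: 18.18
eef_pos: [550.8, 100.5, 234.8]
tcp_rot: [3.141, -0.59, 1.569]
contact_force: [-0.4, -0.3, -1.6]
opening: 0.109
grasp_force: 118.3
depth -15.7 fix (tool axes) [-0.   0.4 -0.3] angle err [-0.    -0.001 -0.001] F [-0.4 -0.3 -1.6] clock 18.1833 [-0.14  0.33  1.85  0.65  1.15 -0.47]
side [331 125   7   3  13] [ 1525. -1865.    12.]
side [318 186   4   9  16] [ 907. -549.   12.]
side [310 191   6   7  15] [ 905. -490.   12.]
side [332 216   7   7  35] [ 699. -295.   12.]
side [347 248   5   5  13] [551. -94.  12.]
```

Run:
```python
from h import *
f=cv2.imread("pics/scene10.png");o=cv2.imread("pics/scene8.png")
d=cv2.GaussianBlur(cv2.absdiff(f,o),(3,3),0).max(2)
d[:225]=0
k,l,st,ce=cv2.connectedComponentsWithStats((d>9).astype(np.uint8))
for i in range(1,k):
    if st[i,4]>8: print(st[i],onz("scene",ce[i],12).round(0),d[l==i].max())
print([np.round(proj("scene",p)) for p in [(515,-40,36),(579,-40,36),(579,-216,36),(515,-216,36)]])
```

```text
[311 238   5   3  11] [610. 137.  12.] 17
[317 298  19  21 223] [ 540. -102.   12.] 29
[336 300   4   3   9] [571. -92.  12.] 19
[153 375   6   6  16] [ 128. -121.   12.] 17
[160 382   8   7  21] [ 138. -146.   12.] 17
[array([307., 287.]), array([331., 279.]), array([366., 330.]), array([341., 340.])]
```

The pin is in the tray at about (545,-100), and the bore is empty. Next I'll lay the punch back where it came from.

```bash
python3 steer.py '0 0 0 35 0 0 .05;0 0 0 35 0 0 .05;0 0 0 30 0 0 .05;0 0 0 0 0 0 .05;0 0 0 0 0 0 .05'
python3 - <<'E'
from h import *
print(sense()["eef_pos"]); go([508,256,100],[0,0,-1],[.948,-.3175,0])
E
```

```text
clock: 18.7
eef_pos: [551.2, 184.7, 291.6]
tcp_rot: [3.138, -0.59, 1.573]
contact_force: [-0.2, -0.6, -1.1]
opening: 0.104
grasp_force: 118.3
[551.18723611 184.66495438 291.61440158]
turn [-0.093 -0.586  0.315] rows 6.0 then shift [ 53.9 -63.6 191.6] rows 5.0
```

```bash
python3 steer.py '-.0155 -.0977 .0525 0 0 0 .05;-.0155 -.0977 .0525 0 0 0 .05;-.0155 -.0977 .0525 0 0 0 .05;-.0155 -.0977 .0525 0 0 0 .05;-.0155 -.0977 .0525 0 0 0 .05'
python3 steer.py '-.0155 -.0977 .0525 0 0 0 .05;0 0 0 11 -13 35 .05;0 0 0 11 -13 35 .05;0 0 0 11 -13 35 .05;0 0 0 11 -13 35 .05'
python3 steer.py '0 0 0 10 -12 30 .05;0 0 0 0 0 20 .05;0 0 0 0 0 0 .05;0 0 0 0 0 0 .05;0 0 0 0 0 0 .05'
python3 - <<'E'
from h import *
print(sense()["eef_pos"]); go([508,256,26],[0,0,-1],[.948,-.3175,0])
E
```

```text
clock: 19.12
eef_pos: [551.3, 182.4, 290.7]
tcp_rot: [-3.129, -0.092, 1.293]
contact_force: [-0.0, -1.0, -2.0]
opening: 0.111
grasp_force: 118.3
clock: 19.53
eef_pos: [514.8, 241.5, 148.6]
tcp_rot: [-3.139, 0.002, 1.245]
contact_force: [1.4, 1.4, -1.3]
opening: 0.105
grasp_force: 118.2
clock: 19.95
eef_pos: [508.3, 255.0, 101.8]
tcp_rot: [-3.141, 0.001, 1.244]
contact_force: [0.2, 0.2, -0.7]
opening: 0.105
grasp_force: 118.2
[508.34834832 255.01346376 101.80843495]
turn [-0.001  0.001 -0.003] rows 1.0 then shift [ 0.8 -0.6 75.8] rows 1.8
```

```bash
python3 steer.py '0 0 0 0 0 30 .05;0 0 0 0 0 30 .05;0 0 0 0 0 14 .05;0 0 0 0 0 0 .05;0 0 0 0 0 0 .05'
python3 steer.py '0 0 0 0 0 2 .05;0 0 0 0 0 1 .05;0 0 0 0 0 0 .05;0 0 0 0 0 0 .05'
```

```text
clock: 20.37
eef_pos: [508.3, 255.4, 28.2]
tcp_rot: [-3.141, 0.0, 1.245]
contact_force: [-0.0, -0.7, -1.0]
opening: 0.103
grasp_force: 118.2
clock: 20.7
eef_pos: [507.9, 255.9, 25.1]
tcp_rot: [-3.141, -0.0, 1.246]
contact_force: [-0.6, 0.7, -1.2]
opening: 0.114
grasp_force: 118.2
```

```bash
python3 steer.py '0 0 0 0 0 1 .05;0 0 0 0 0 1 .05;0 0 0 0 0 0 .05;0 0 0 0 0 0 .05'
python3 steer.py '0 0 0 0 0 0 .2;0 0 0 0 0 0 .3;0 0 0 0 0 0 .4;0 0 0 0 0 0 .5;0 0 0 0 0 0 .5' 20
python3 steer.py '0 0 0 0 0 -10 .5;0 0 0 0 0 -30 .6;0 0 0 0 0 -40 1;0 0 0 -20 0 -40 1;0 0 0 0 0 0 1'
python3 - <<'E'
from seg import *
f=grab_frame("wrist"); a,b,st=punch(f); h=onz("wrist",a,8);t=onz("wrist",b,8); print(a,b,st,h,t,np.linalg.norm(h-t), sense()["eef_pos"])
f2=grab_frame("wrist"); print(punch(f2)[:2])
E
```

```text
clock: 21.03
eef_pos: [507.7, 255.9, 22.8]
tcp_rot: [-3.141, 0.0, 1.246]
contact_force: [-1.4, -1.2, 5.6]
opening: 0.105
grasp_force: 120.9
clock: 21.45
eef_pos: [507.3, 255.7, 22.1]
tcp_rot: [-3.14, 0.001, 1.245]
contact_force: [-0.3, 0.3, -0.3]
opening: 0.498
grasp_force: 0.0
clock: 21.87
eef_pos: [504.0, 238.0, 146.5]
tcp_rot: [3.136, -0.005, 1.246]
contact_force: [1.5, -0.2, 0.1]
opening: 0.987
grasp_force: 0.0
(313.83366506098236, 95.0) (314.96012934174786, 356.0) [ 303   95   23  261 3559] [532.24016068 334.41551531   8.        ] [467.89085981 142.31871695   8.        ] 202.58828313528443 [503.39535653 238.26724795 144.01755664]
((314.91186601496526, 94.0), (316.0006085840542, 358.0))
```

```bash
python3 steer.py '0 0 0 0 0 -20 1;0 0 0 0 0 0 1;0 0 0 0 0 0 1;0 0 0 0 0 0 1;0 0 0 0 0 0 1'; python3 -c "
from rig import r, grab_frame, camera_params, sense, sign_off
print(sign_off())"
```

```text
clock: 22.38
eef_pos: [500.9, 237.9, 158.1]
tcp_rot: [-3.139, 0.002, 1.246]
contact_force: [-0.8, 0.8, 1.1]
opening: 1.005
grasp_force: 0.0
the job is handed in; nothing more can be done
None
```

I handed the job in at 22.4 s: by camera measurement the pin is in the tray under the barrel and the punch is lying flat on the bench. No verdict came back. The first grasp slid off the punch and shifted it about 8 mm before I regripped it. I did not re-measure the three bystander objects at the end.

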